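# Dip the disinfectant tank and present the dipstick for reading

## Robot

A 7-joint arm with a two-finger parallel gripper is mounted at the origin on the work surface. World frame = base frame: x ahead of the robot, y to its left, z up, the work surface at z = 0. Lengths are in mm, angles in rad, forces in N, time in s.
With the tool pointing down it reaches from about 425 to 1025 mm from the base axis. Payload 3.6 kg.
Tool frame: the origin (TCP) lies at the very end of the fingers, on their centre line; the grasp point (between the pads) lies 19 mm behind it; z points along the fingers, x is the direction in which the jaws open and shut, and the axes are right-handed (so a half turn about z gives the same grasp; the last joint's range is limited). The gripper opens to 85 mm and grips with 20 to 120 N. Pads are 22 mm wide; open, the fingers measure 114 mm over their backs; the gripper's body (76 mm by 85 mm) begins 54 mm behind the grasp point. The pads swing forward as they close: fully open they stand 13 mm farther back than shut.
Start: joints at [1.03, 0.591, 0.048, 1.609, -0.033, 0.943, -0.034], TCP at [313.915, -653.519, 231.302] pointing down, gripper open.
Joint ranges: [-2.69, 2.69], [-0.47, 2.24], [-1.27, 1.36], [0.19, 2.51], [-1.53, 4.68], [0.08, 2.07], [-3.09, 3.09]. Speed limits (rad/s): [2.57, 2.57, 3.14, 3.14, 3.14, 3.14, 3.14].

## Interface

Orientations are given as [roll, pitch, yaw] about the fixed x, y, z axes, in that order (R = Rz(yaw) Ry(pitch) Rx(roll)).
In Python, from bench import sensors, capture, ticket, nets gives the robot as it stands. The module is installed in compiled form; this text tells all that it offers.
- The arm moves only by the tool carry_out, never from a script. Its argument "targets" is a list that holds one entry, the list of rows, each a list of 4 numbers: the shift along the tool's x, y, z in mm, then the turn about the tool's z in degrees. In form: [[[x, y, z, twist], ...]]. A call has 1 to 20 rows; each row is the pose to reach, as a shift and turn from the pose measured when the call began, along the tool's axes at that moment; what a row does not reach only later rows make up. A row lasts 1/12 s, in which the tool goes at most 41.7 mm and 7.16 degrees, less where a joint would pass 70% of its speed; a pose out of reach is approached as far as the arm can. A call with a gripper value outside its range is refused whole. "jaw" is the finger opening in mm, from 0 to 85.4, set as the call begins (left out, the last holds). The fingers move at their own pace and stop on an object; "force" is the grip in N (left out, the last holds). Time passes only in rows, so rows that repeat a pose let the fingers close. It gives the time, the measured TCP pose, the force and the opening at its end, in the units of the state.
- sensors.state(): the state, without advancing time (a new reading comes with each control period).
- capture(name): name is "scene" or "top"; returns a dict with "pixels" (400x640x3 uint8, red, green, blue), "fx", "fy", "cx", "cy" (pixels), "dist_coeffs" ([k1, k2, p1, p2, k3] as OpenCV has them; the pictures are not rectified), "rvec" (rotation vector, rad) and "tvec" (3), from world to camera coordinates, as OpenCV has them. Camera axes: x right, y down, z forward; pixel columns grow to the right and rows downward; lengths in mm; the calibration is good to about 2 mm. A picture is of the moment at which its call begins. There is no depth.
- ticket.job_done(): hands the job in, once; it reports no verdict.
Trained networks look in the newest picture that a camera, given by its name, has taken for a name from the list of things; names that differ only in an ending like _2 or _b are one class to them, and where a whole thing is asked for, a point or a joint stands for the part that bears it (a point fixed in the world has none). Each returns a list of dicts, best first, with "p" (0 to 1); they miss things now and then, are a little off and sometimes report something else, mostly with a low value. They report only what shows in the picture. A call takes as long as a camera call. They do not tell look-alikes from the thing itself.
- nets.search_frame(camera, query): "extent" ([left, top, right, bottom] in pixels, round what is visible of it).
- nets.mark_of(camera, query): "centre" ([column, row] in pixels: a listed point, or the origin of a listed thing).
The state is a dict: "t": time; "joint_pos": joint angles; "joint_vel": joint speeds; "tau": joint torques, N m; "tool_pos": TCP position; "ee_rot": TCP orientation; "force": force on the tool from outside, world axes, zero at the start; "ft_torque": the same for the moment, N m; "gripper_width": opening from 0.0 (shut) to 1.0 (fully open).
Only numpy, scipy, OpenCV 4.12 (cv2) and the standard library are available. Lean on these libraries where they do the work, as an engineer would, in place of code of your own. Each camera call takes 0.05 s, during which the arm holds its last target. There are 200 camera calls.

## Task

The wiped dipstick lies across the drip pan: pick it up by its handle, put it down the tank's dip tube gently until its collar rests on the tube's mouth, and draw it right out again. Finish holding it level for reading, tip over the drip pan and at least a few centimetres clear above it; do not let go or put it down, and leave everything else on the table where it is.

Things in the scene. Friction and masses are not known exactly. Their poses are not given: they have to be found in the camera images.
- dipstick: Steel dipstick, grey handle, 70 to 110 g, lying level across the pan's two long rims, tip pointing roughly to the robot's left (+y). Origin on its axis at the collar's stop face; x runs along the rod to the tip, z is up as it lies. Rod: flat bar 9 mm wide (y), 6 mm thick (z), axis 63 mm above the table as it lies. Collar: disc 38 mm across, x = 0 to -7 mm. Balance point about x = +30 mm.
- handle (a point): Middle of the dipstick's handle, 44 mm behind the stop face, outside the pan on its right-hand (-y) side. The handle is a flat bar with parallel sides: 24 mm wide (y), 14 mm thick (z), from x = -14 to -74 mm. If the fingers hold its 24 mm width leaning 45 degrees towards the tip, the same hold serves both the upright and the level pose.
- tip (a point): The dipstick's tip, on its axis, 125 mm from the collar's stop face; blunt, 6 mm across.
- tank: Low white tank, 190 (x) x 260 (y) x 105 mm high, fixed; origin under its centre, z up. On its top, besides the open dip tube: a closed grey screw cap at x = +30, y = -65 mm, 72 mm across, 26 mm high; a carry handle at x = +62, y = 0 mm, 25 mm high; a vent stub at x = +60, y = +90 mm, 16 mm high. A drain cock stands 40 mm out of its -y side.
- mouth (a point): Centre of the rim of the tank's open upright metal dip tube, at x = -45, y = +50 mm of the tank, 140 mm above the table, 35 mm above the tank's top; z up. Flared: 27 mm wide inside and 34 mm outside at the rim, narrowing over 17 mm to a 17 mm bore, open down to 8 mm above the table. The collar stops on the rim, which is rigid; press it with less than 30 N.
- pan: White plastic drip pan, 108 (x) x 176 (y) mm, 60 mm high, 3 mm walls, open on top, fixed; origin under its centre, z up.
- sanitiser: Bystander, loose: square dark pump bottle, 75 x 75 x 205 mm, origin under its centre.
- reagent: Bystander, loose: round white bottle, 60 mm across, 150 mm tall, origin under its centre.
- swab_box: Bystander, loose: open flat carton of swabs, 100 x 190 x 55 mm, origin under its centre.
- glove_box: Bystander, loose: white and blue glove carton, 120 x 230 x 75 mm, origin under its centre.
- label_roll: Bystander, loose: roll of paper labels standing on its flat side, 76 mm across, 40 mm tall, origin under its centre.
- marker: Bystander, loose: felt marker lying down, 123 x 13 x 13 mm, along its own x, origin under its middle.
- lone_tube: Bystander, loose: red-capped sample tube standing in a 50 x 50 x 40 mm foam foot, 110 mm tall in all, origin under its centre.
Things that resemble listed ones, but are neither listed nor needed, are in the scene too. Of the things shaped like the dipstick, the steel one is meant.

How it is judged:
By the outcome, as a careful person would: the job done as asked, in the order asked, and still so for the second after the job is handed in, while the arm keeps its last pose, push and grip.
It also fails if it takes over 72 s, if anything falls off the work surface, if the arm or the gripper's body presses on something with over 40 N, if the wrist force passes 120 N, or if a joint passes its speed limit or range.

## Working session

There is one attempt and no reset: what is moved stays moved. The work goes in short steps, Python scripts to look and compute and a tool call to move; the robot and the scene stay as the last step left them, time stands still between calls to the robot, and variables do not carry over. Pictures are saved under pics/ and viewed, about 8 in all and at most 12, crops included, and the job is handed in when it is done.

Besides the shell and the picture viewer there is one more tool, called after "Request:" as name(argument=value, ...), one argument or row to a line, values as JSON. carry_out: Moves the arm, as the interface text tells. Its arguments: {"type":"object","properties":{"targets":{"type":"array"},"jaw":{"type":"number"},"force":{"type":"number"}},"required":["targets"]}

```bash
mkdir -p pics
cat > h.py <<'E'
import numpy as np, cv2
from bench import sensors, capture, ticket, nets
from scipy.spatial.transform import Rotation as Ro
def cal(c):
    K=np.array([[c['fx'],0,c['cx']],[0,c['fy'],c['cy']],[0,0,1.]]);return K,np.array(c['dist_coeffs'],float),np.array(c['rvec'],float).reshape(3),np.array(c['tvec'],float).reshape(3)
def onz(c,px,z):
    K,d,r,t=cal(c);u=cv2.undistortPoints(np.array([[px]],float),K,d)[0,0]
    R=cv2.Rodrigues(r)[0];o=-R.T@t;v=R.T@np.array([u[0],u[1],1.]);return o+v*(z-o[2])/v[2]
def proj(c,P):
    K,d,r,t=cal(c);return cv2.projectPoints(np.array(P,float).reshape(-1,3),r,t,K,d)[0][:,0]
def save(c,n): cv2.imwrite('pics/'+n,c['pixels'][:,:,::-1])
E
python3 - <<'E'
from h import *
print(sensors.state())
H=dict(dipstick=63,handle=63,tip=63,mouth=140,tank=0,pan=0,sanitiser=0,reagent=0,swab_box=0,glove_box=0,label_roll=0,marker=0,lone_tube=0)
for n in('scene','top'):
    c=capture(n);save(c,n+'0.png')
    R=cv2.Rodrigues(cal(c)[2])[0];print(n,-R.T@cal(c)[3])
    for q,z in H.items():
        for m in nets.mark_of(n,q)[:3]: print(q,round(m['p'],2),np.round(m['centre']),np.round(onz(c,m['centre'],z)))
E
```

```text
{'t': 0.0, 'joint_pos': array([ 1.02950837,  0.59209712,  0.04828866,  1.60986977, -0.033321  ,
        0.94268183, -0.03370426]), 'joint_vel': array([ 1.53050776e-05, -1.34330967e-04, -8.65773253e-05,  5.56374544e-04,
        6.44611507e-05,  9.62588985e-04, -1.91277853e-04]), 'tau': array([-7.50530453e-04, -5.48689127e+01,  1.54619079e+00, -1.98127055e+01,
        9.24471882e-03,  8.86132446e-03,  1.84179072e-05]), 'tool_pos': array([ 313.55462877, -652.74950965,  230.13873814]), 'ee_rot': array([ 3.14148938e+00,  2.24889877e-03, -1.12293656e+00]), 'force': array([0.20722942, 0.19333649, 0.19664542]), 'ft_torque': array([ 0.06447304, -0.01980486, -0.02569002]), 'gripper_width': 1.0040699751171713}
scene [1068.90253058 -642.21974672 1047.24814433]
dipstick 0.73 [186. 223.] [ 222. -284.   63.]
dipstick 0.7 [237. 284.] [ 504. -321.   63.]
dipstick 0.55 [255. 378.] [ 730. -462.   63.]
handle 0.62 [195. 213.] [ 209. -239.   63.]
handle 0.56 [225. 294.] [ 504. -364.   63.]
handle 0.54 [263. 396.] [ 773. -478.   63.]
tip 0.85 [238. 339.] [ 627. -425.   63.]
tip 0.7 [264. 253.] [ 484. -200
[... 862 characters left out ...]
7. -217.   63.]
handle 0.56 [456. 189.] [ 502. -368.   63.]
tip 0.85 [400. 195.] [ 487. -199.   63.]
tip 0.74 [452. 262.] [ 287. -343.   63.]
tip 0.6 [462. 162.] [ 582. -388.   63.]
mouth 0.68 [233. 213.] [446. 280. 140.]
tank 0.76 [256. 192.] [516. 238.   0.]
pan 0.88 [415. 185.] [ 524. -263.    0.]
sanitiser 0.91 [356. 111.] [766. -86.   0.]
reagent 0.93 [397. 109.] [ 770. -216.    0.]
swab_box 0.7 [173. 170.] [591. 500.   0.]
glove_box 0.56 [183. 261.] [306. 469.   0.]
glove_box 0.5 [173. 167.] [601. 501.   0.]
label_roll 0.75 [466. 235.] [ 364. -414.    0.]
label_roll 0.36 [393. 108.] [ 770. -204.    0.]
marker 0.63 [332. 206.] [466.  -0.   0.]
lone_tube 0.82 [328. 130.] [708.   5.   0.]
```

Run:
```python
import cv2
for n,(x,y,w,h) in dict(scene=(140,110,320,300),top=(140,70,380,260)).items():
    i=cv2.imread(f'pics/{n}0.png')[y:y+h,x:x+w];cv2.imwrite(f'pics/{n}0c.png',cv2.resize(i,None,fx=2,fy=2,interpolation=cv2.INTER_CUBIC))
```

```text
(no output)
```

View pics/scene0c.png

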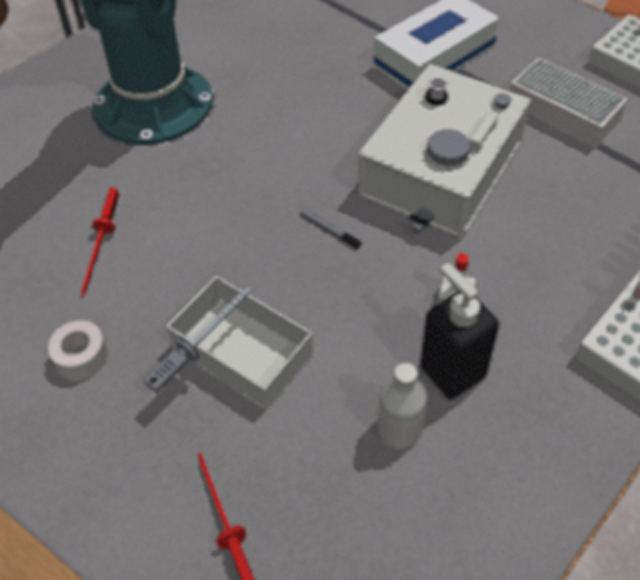

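View pics/top0c.png

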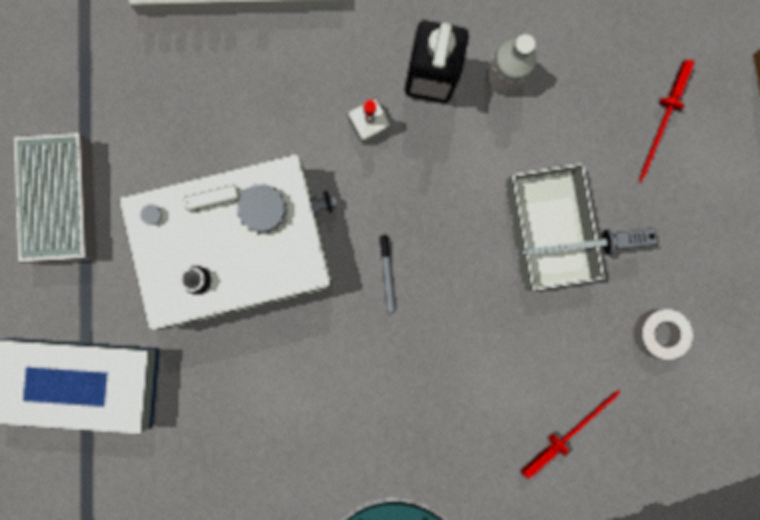

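The scene view shows the steel dipstick on the pan (handle about (222,295) in full-image pixels, tip about (264,255)), plus two red look-alikes. The dip tube is on the tank at about (357,151). The top view shows the handle at about (456,189), tip (403,195) and tube (237,207).

Rows can't command a tilt, so I'll test how the arm behaves at its reach limit.

Request:
carry_out(
  targets=[
    [[40,0,-20,0],[80,0,-40,0],[120,0,-60,0],[160,0,-60,0],[200,0,-60,0],[240,0,-60,0],[280,0,-60,0],[320,0,-60,0],[360,0,-60,0],[400,0,-60,0],[440,0,-60,0],[480,0,-60,0],[480,0,-60,0]],
  ],
)

```text
t: 2.48
tool_pos: [448.6, -955.5, 273.0]
ee_rot: [-3.141, -0.028, -1.126]
force: [-0.9, 0.2, 0.0]
gripper_width: 0.996
```

```bash
cat >> h.py <<'E'
def st():
    s=sensors.state();R=Ro.from_euler('xyz',s['ee_rot']).as_matrix()
    print('t',round(s['t'],2),'q',np.round(s['joint_pos'],3),'tcp',np.round(s['tool_pos'],1),'F',np.round(s['force'],1),'w',round(s['gripper_width']*85.4,1));print('x',np.round(R[:,0],3),'y',np.round(R[:,1],3),'z',np.round(R[:,2],3));return s,R
E
python3 -c "
from h import *
st()"
```

```text
t 2.48 q [ 1.029  1.277  0.999  0.19  -0.963  1.731  0.065] tcp [ 448.6 -955.5  273. ] F [-0.9  0.2  0. ] w 85.1
x [ 0.43  -0.902  0.028] y [-0.903 -0.43  -0.001] z [ 0.013 -0.025 -1.   ]
```

Request:
carry_out(
  targets=[
    [[400,0,0,0],[400,0,0,0],[400,0,0,0],[400,0,0,0],[400,0,0,0],[400,0,0,0]],
  ],
)

```text
t: 2.98
tool_pos: [458.3, -973.4, 234.1]
ee_rot: [-3.141, -0.061, -1.126]
force: [0.9, 0.2, -0.2]
gripper_width: 1.0
```

```bash
python3 -c "
from h import *
st()"
```

```text
t 2.98 q [ 1.026  1.338  1.289  0.188 -1.257  1.687  0.082] tcp [ 458.3 -973.4  234.1] F [ 0.9  0.2 -0.2] w 85.4
x [ 0.43  -0.901  0.061] y [-0.903 -0.431 -0.001] z [ 0.027 -0.055 -0.998]
```

```bash
cat >> h.py <<'E'
def to(R,p,targets):
    for g in targets: d=R.T@(np.array(g,float)-p);print('to',g,np.round(d,1),'rows',round(np.linalg.norm(np.array(g)-p)/41.7,1))
E
python3 -c "
from h import *
s,R=st();to(R,s['tool_pos'],[[620,-350,420],[650,0,450]])"
```

```text
t 2.98 q [ 1.026  1.338  1.289  0.188 -1.257  1.687  0.082] tcp [ 458.3 -973.4  234.1] F [ 0.9  0.2 -0.2] w 85.4
x [ 0.43  -0.901  0.061] y [-0.903 -0.431 -0.001] z [ 0.027 -0.055 -0.998]
to [620, -350, 420] [-480.8 -414.5 -215.4] rows 16.1
to [650, 0, 450] [-781.4 -592.3 -263.7] rows 24.3
```

Request:
carry_out(
  targets=[
    [[-480,-415,-215,-7],[-480,-415,-215,-14],[-480,-415,-215,-21],[-480,-415,-215,-28],[-480,-415,-215,-35],[-480,-415,-215,-40],[-480,-415,-215,-40],[-480,-415,-215,-40],[-480,-415,-215,-40],[-480,-415,-215,-40],[-480,-415,-215,-45],[-480,-415,-215,-50],[-480,-415,-215,-50],[-480,-415,-215,-50],[-480,-415,-215,-50],[-480,-415,-215,-50]],
  ],
)

```text
t: 4.32
tool_pos: [614.2, -376.1, 411.2]
ee_rot: [3.098, -0.039, -0.25]
force: [1.0, 0.3, 0.7]
gripper_width: 1.001
```

```bash
python3 -c "
from h import *
s,R=st();to(R,s['tool_pos'],[[600,200,450],[400,520,450]])"
```

```text
t 4.32 q [-0.207  0.76   1.337  1.48  -0.74   1.419  0.881] tcp [ 614.2 -376.1  411.2] F [1.  0.3 0.7] w 85.5
x [ 0.968 -0.247  0.039] y [-0.249 -0.968  0.044] z [ 0.027 -0.052 -0.998]
to [600, 200, 450] [-154.7 -552.1  -69.2] rows 13.9
to [400, 520, 450] [-427.5 -812.   -91.3] rows 22.1
```

Request:
carry_out(
  targets=[
    [[-155,-550,-70,-5],[-155,-550,-70,-10],[-155,-550,-70,-15],[-155,-550,-70,-20],[-155,-550,-70,-25],[-155,-550,-70,-30],[-155,-550,-70,-35],[-155,-550,-70,-40],[-155,-550,-70,-45],[-155,-550,-70,-50],[-155,-550,-70,-55],[-155,-550,-70,-60],[-430,-810,-90,-60],[-430,-810,-90,-60],[-430,-810,-90,-60],[-430,-810,-90,-60],[-430,-810,-90,-65],[-430,-810,-90,-70],[-430,-810,-90,-70],[-430,-810,-90,-70]],
  ],
)

```text
t: 5.98
tool_pos: [447.2, 418.5, 447.9]
ee_rot: [3.092, 0.028, 0.973]
force: [0.3, -0.0, -0.7]
gripper_width: 1.0
```

```bash
python3 -c "
from h import *
s,R=st();to(R,s['tool_pos'],[[0,750,450],[-100,900,400]])"
```

```text
t 5.98 q [-1.647  0.525  1.27   1.623 -0.453  1.369  0.65 ] tcp [447.2 418.5 447.9] F [ 0.3 -0.  -0.7] w 85.4
x [ 0.563  0.826 -0.028] y [ 0.826 -0.561  0.049] z [ 0.025 -0.051 -0.998]
to [0, 750, 450] [  22.3 -555.4  -30.2] rows 13.3
to [-100, 900, 400] [  91.4 -724.6    9.6] rows 17.5
```

Request:
carry_out(
  targets=[
    [[90,-725,10,-5],[90,-725,10,-10],[90,-725,10,-15],[90,-725,10,-20],[90,-725,10,-25],[90,-725,10,-30],[90,-725,10,-35],[90,-725,10,-40],[90,-725,10,-40],[90,-725,10,-40],[90,-725,10,-40],[90,-725,10,-40],[90,-725,10,-40],[90,-725,10,-40],[90,-725,10,-40],[90,-725,10,-40],[90,-725,10,-40],[90,-725,10,-40]],
  ],
)

```text
t: 7.48
tool_pos: [-107.8, 900.7, 397.6]
ee_rot: [3.126, 0.053, 1.679]
force: [-1.1, 0.2, -0.3]
gripper_width: 1.002
```

```bash
python3 -c "
from h import *
s,R=st();to(R,s['tool_pos'],[[-110,1100,400]])"
```

```text
t 7.48 q [-2.029  0.944  0.932  0.798 -0.681  1.682  0.267] tcp [-107.8  900.7  397.6] F [-1.1  0.2 -0.3] w 85.6
x [-0.108  0.993 -0.053] y [0.994 0.109 0.016] z [ 0.021 -0.051 -0.998]
to [-110, 1100, 400] [198.   19.5 -12.6] rows 4.8
```

Request:
carry_out(
  targets=[
    [[800,0,0,0],[800,0,0,0],[800,0,0,0],[800,0,0,0],[800,0,0,0],[800,0,0,0],[800,0,0,0],[800,0,0,0],[800,0,0,0],[800,0,0,0]],
  ],
)

```text
t: 8.32
tool_pos: [-115.6, 1022.2, 312.7]
ee_rot: [3.127, 0.021, 1.681]
force: [0.1, -0.0, 0.4]
gripper_width: 0.998
```

Request:
carry_out(
  targets=[
    [[800,0,0,0],[800,0,0,0]],
  ],
)

```text
t: 8.48
tool_pos: [-117.0, 1038.5, 291.7]
ee_rot: [3.128, -0.011, 1.683]
force: [-0.5, 0.1, -0.7]
gripper_width: 0.999
```

Request:
carry_out(
  targets=[
    [[800,0,0,0],[800,0,0,0]],
  ],
)

```text
t: 8.65
tool_pos: [-118.1, 1053.7, 273.3]
ee_rot: [3.129, -0.043, 1.685]
force: [0.9, 0.5, -0.8]
gripper_width: 1.002
```

Request:
carry_out(
  targets=[
    [[800,0,0,0]],
  ],
)

```text
t: 8.73
tool_pos: [-119.1, 1063.6, 265.9]
ee_rot: [3.129, -0.068, 1.686]
force: [1.4, -0.1, -0.5]
gripper_width: 0.999
```

Request:
carry_out(
  targets=[
    [[800,0,0,0]],
  ],
)

```text
t: 8.82
tool_pos: [-120.2, 1073.4, 260.4]
ee_rot: [3.13, -0.095, 1.686]
force: [-0.2, -0.7, 0.8]
gripper_width: 1.0
```

```bash
python3 -c "
from h import *
s,R=st()"
```

```text
t 8.82 q [-1.792  1.314  1.289  0.188 -1.243  1.676  0.079] tcp [-120.2 1073.4  260.4] F [-0.2 -0.7  0.8] w 85.4
x [-0.115  0.989  0.095] y [0.993 0.114 0.012] z [ 0.001  0.096 -0.995]
```

Request:
carry_out(
  targets=[
    [[800,0,0,0]],
  ],
)

```text
t: 8.9
tool_pos: [-121.3, 1083.0, 256.1]
ee_rot: [3.13, -0.122, 1.687]
force: [1.0, -0.8, 0.8]
gripper_width: 1.001
```

Request:
carry_out(
  targets=[
    [[800,0,0,0]],
  ],
)

```text
t: 8.98
tool_pos: [-122.5, 1092.3, 253.1]
ee_rot: [3.131, -0.149, 1.687]
force: [-0.6, 0.1, 0.5]
gripper_width: 1.0
```

Request:
carry_out(
  targets=[
    [[800,0,0,0]],
  ],
)

```text
t: 9.07
tool_pos: [-123.7, 1101.3, 251.3]
ee_rot: [3.131, -0.177, 1.688]
force: [0.0, -0.2, -0.2]
gripper_width: 1.004
```

Request:
carry_out(
  targets=[
    [[800,0,0,0]],
  ],
)

```text
t: 9.15
tool_pos: [-124.8, 1110.1, 250.7]
ee_rot: [3.132, -0.204, 1.689]
force: [-0.4, 0.2, 0.0]
gripper_width: 1.0
```

Request:
carry_out(
  targets=[
    [[800,0,0,0]],
  ],
)

```text
t: 9.23
tool_pos: [-126.0, 1118.6, 251.3]
ee_rot: [3.132, -0.232, 1.689]
force: [0.9, 0.1, -0.7]
gripper_width: 0.995
```

Request:
carry_out(
  targets=[
    [[800,0,0,0]],
  ],
)

```text
t: 9.32
tool_pos: [-127.1, 1126.8, 253.0]
ee_rot: [3.132, -0.259, 1.69]
force: [-0.1, -0.2, -0.0]
gripper_width: 0.998
```

Request:
carry_out(
  targets=[
    [[800,0,0,0]],
  ],
)

```text
t: 9.4
tool_pos: [-128.3, 1134.8, 255.9]
ee_rot: [3.133, -0.287, 1.69]
force: [0.1, -0.1, -0.5]
gripper_width: 1.006
```

Request:
carry_out(
  targets=[
    [[800,0,0,0]],
  ],
)

```text
t: 9.48
tool_pos: [-129.4, 1142.5, 259.8]
ee_rot: [3.133, -0.314, 1.691]
force: [0.3, -0.2, -0.0]
gripper_width: 1.001
```

```bash
python3 -c "
from h import *
s,R=st()"
```

```text
t 9.48 q [-1.791  1.328  1.291  0.188 -1.269  1.445  0.082] tcp [-129.4 1142.5  259.8] F [ 0.3 -0.2 -0. ] w 85.5
x [-0.114  0.944  0.309] y [0.993 0.117 0.008] z [-0.029  0.308 -0.951]
```

Request:
carry_out(
  targets=[
    [[800,0,0,0]],
  ],
)

```text
t: 9.57
tool_pos: [-130.6, 1149.8, 264.7]
ee_rot: [3.134, -0.341, 1.691]
force: [0.1, -0.3, -1.0]
gripper_width: 0.997
```

Request:
carry_out(
  targets=[
    [[800,0,0,0]],
  ],
)

```text
t: 9.65
tool_pos: [-131.6, 1156.9, 270.8]
ee_rot: [3.134, -0.369, 1.692]
force: [0.0, -0.9, -0.2]
gripper_width: 0.999
```

Request:
carry_out(
  targets=[
    [[800,0,0,0]],
  ],
)

```text
t: 9.73
tool_pos: [-132.6, 1163.9, 278.0]
ee_rot: [3.134, -0.397, 1.692]
force: [-0.7, 0.6, 0.1]
gripper_width: 1.0
```

Request:
carry_out(
  targets=[
    [[800,0,0,0]],
  ],
)

```text
t: 9.82
tool_pos: [-133.5, 1170.6, 286.2]
ee_rot: [3.134, -0.425, 1.693]
force: [-0.1, 0.2, 0.2]
gripper_width: 0.999
```

Request:
carry_out(
  targets=[
    [[800,0,0,0]],
  ],
)

```text
t: 9.9
tool_pos: [-134.4, 1177.0, 295.4]
ee_rot: [3.134, -0.453, 1.693]
force: [-0.1, 0.2, -0.4]
gripper_width: 1.003
```

Request:
carry_out(
  targets=[
    [[800,0,0,0]],
  ],
)

```text
t: 9.98
tool_pos: [-135.3, 1183.1, 305.5]
ee_rot: [3.134, -0.481, 1.693]
force: [-0.3, 0.5, -0.8]
gripper_width: 1.002
```

Request:
carry_out(
  targets=[
    [[800,0,0,0]],
  ],
)

```text
t: 10.07
tool_pos: [-136.2, 1188.8, 316.4]
ee_rot: [3.134, -0.51, 1.693]
force: [1.4, -0.7, 0.4]
gripper_width: 0.996
```

Request:
carry_out(
  targets=[
    [[800,0,0,0]],
  ],
)

```text
t: 10.15
tool_pos: [-137.1, 1194.2, 328.3]
ee_rot: [3.133, -0.538, 1.694]
force: [-0.6, -0.4, 0.1]
gripper_width: 1.004
```

Request:
carry_out(
  targets=[
    [[800,0,0,0]],
  ],
)

```text
t: 10.23
tool_pos: [-137.9, 1199.1, 340.8]
ee_rot: [3.133, -0.566, 1.694]
force: [-0.4, -0.6, 0.7]
gripper_width: 0.996
```

Request:
carry_out(
  targets=[
    [[800,0,0,0]],
  ],
)

```text
t: 10.32
tool_pos: [-138.7, 1203.6, 354.2]
ee_rot: [3.133, -0.594, 1.694]
force: [-0.8, 0.1, -0.3]
gripper_width: 1.005
```

Request:
carry_out(
  targets=[
    [[800,0,0,0]],
  ],
)

```text
t: 10.4
tool_pos: [-139.4, 1207.7, 368.3]
ee_rot: [3.132, -0.621, 1.695]
force: [0.3, -0.5, -0.5]
gripper_width: 0.995
```

Request:
carry_out(
  targets=[
    [[800,0,0,0]],
  ],
)

```text
t: 10.48
tool_pos: [-140.1, 1211.3, 383.0]
ee_rot: [3.132, -0.648, 1.695]
force: [-0.9, 0.3, -0.6]
gripper_width: 1.001
```

Request:
carry_out(
  targets=[
    [[800,0,0,0]],
  ],
)

```text
t: 10.57
tool_pos: [-140.7, 1214.4, 398.5]
ee_rot: [3.132, -0.675, 1.695]
force: [-0.1, -0.7, 0.0]
gripper_width: 1.001
```

Request:
carry_out(
  targets=[
    [[800,0,0,0]],
  ],
)

```text
t: 10.65
tool_pos: [-141.3, 1217.1, 414.5]
ee_rot: [3.131, -0.702, 1.696]
force: [0.1, -0.1, -0.3]
gripper_width: 1.006
```

```bash
python3 -c "
from h import *
s,R=st()"
```

```text
t 10.65 q [-1.796  1.234  1.293  0.188 -1.286  1.15   0.087] tcp [-141.3 1217.1  414.5] F [ 0.1 -0.1 -0.3] w 85.9
x [-0.095  0.758  0.646] y [0.993 0.118 0.008] z [-0.07   0.642 -0.764]
```

Request:
carry_out(
  targets=[
    [[800,0,0,0]],
  ],
)

```text
t: 10.73
tool_pos: [-141.7, 1219.2, 431.1]
ee_rot: [3.131, -0.728, 1.696]
force: [0.7, 0.2, 0.8]
gripper_width: 1.004
```

Request:
carry_out(
  targets=[
    [[800,0,0,0]],
  ],
)

```text
t: 10.82
tool_pos: [-142.3, 1220.8, 448.2]
ee_rot: [3.131, -0.754, 1.696]
force: [-0.0, 0.3, -0.6]
gripper_width: 1.001
```

Request:
carry_out(
  targets=[
    [[800,0,0,0]],
  ],
)

```text
t: 10.9
tool_pos: [-142.6, 1222.0, 465.9]
ee_rot: [3.13, -0.78, 1.697]
force: [0.1, 0.1, -0.3]
gripper_width: 0.999
```

Run:
```python
from h import *
s,R=st()
to(R,s['tool_pos'],[[350,750,500],[620,300,480]])
c=capture('top');d=capture('scene')
import pickle;pickle.dump((c,d),open('c0.pkl','wb'))
i=cv2.resize(c['pixels'][165:225,380:480,::-1],None,fx=8,fy=8,interpolation=cv2.INTER_CUBIC)
j=cv2.resize(d['pixels'][235:310,205:305,::-1],None,fx=8,fy=8,interpolation=cv2.INTER_CUBIC)
cv2.imwrite('pics/zt.png',i);cv2.imwrite('pics/zs.png',j)
```

```text
t 10.9 q [-1.798  1.2    1.293  0.188 -1.286  1.106  0.088] tcp [-142.6 1222.   465.9] F [ 0.1  0.1 -0.3] w 85.3
x [-0.089  0.705  0.704] y [0.993 0.118 0.008] z [-0.077  0.699 -0.711]
to [350, 750, 500] [-352.7  433.9 -392.3] rows 16.4
to [620, 300, 480] [-708.2  648.8 -713.7] rows 28.7
```

View pics/zt.png

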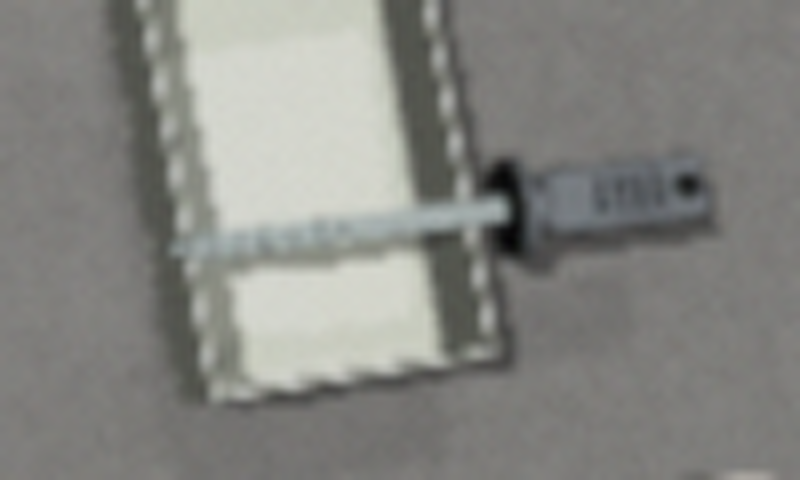

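View pics/zs.png

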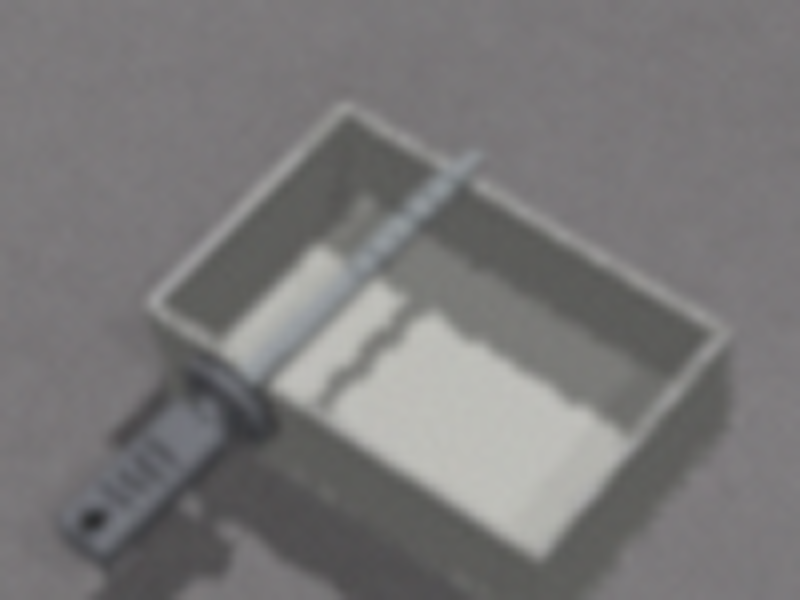

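Top zoom (offset (380,165), ×8): tip at (175,250), handle end at (710,195), collar about (512,210). Scene zoom (offset (205,235)): tip at (480,155), handle end at about (83,530).

Run:
```python
from h import *
import pickle
c,d=pickle.load(open('c0.pkl','rb'))
def T(cam,u,off,z): return onz(cam,((u[0]+.5)/8-.5+off[0],(u[1]+.5)/8-.5+off[1]),z)
for n,cam,off,tip,end,col in(('top',c,(380,165),(175,250),(711,195),(505,210)),('scene',d,(205,235),(480,155),(84,530),(255,378))):
    a=T(cam,tip,off,63);b=T(cam,end,off,69);k=T(cam,col,off,64);v=a-b;v[2]=0
    print(n,a.round(1),b.round(1),k.round(1),'len',np.linalg.norm(v).round(1),'az',np.degrees(np.arctan2(v[1],v[0])).round(1),'handle from tip',(a-169*v/np.linalg.norm(v)).round(1))
for n,cam in(('top',c),('scene',d)):
  for q,z in(('mouth',140),('handle',63)):
    for m in nets.mark_of(n,q)[:3]: print(n,q,m['p'],onz(cam,m['centre'],z).round(1))
# mouth zooms
i=cv2.resize(c['pixels'][190:230,210:260,::-1],None,fx=8,fy=8,interpolation=cv2.INTER_CUBIC)
j=cv2.resize(d['pixels'][135:185,330:380,::-1],None,fx=8,fy=8,interpolation=cv2.INTER_CUBIC)
i=cv2.copyMakeBorder(i,0,80,0,0,cv2.BORDER_CONSTANT)
cv2.imwrite('pics/zm.png',np.hstack([i,j]))
```

```text
top [ 486.1 -203.9   63. ] [ 500.5 -400.8   69. ] [ 497.5 -326.4   64. ] len 197.4 az 94.2 handle from tip [ 498.4 -372.5   63. ]
scene [ 487.8 -201.9   63. ] [ 505.  -396.8   69. ] [ 499.5 -318.9   64. ] len 195.7 az 95.0 handle from tip [ 502.6 -370.2   63. ]
top mouth 0.92 [454.3 271.2 140. ]
top mouth 0.27 [ 727.9 -172.7  140. ]
top handle 0.7 [ 738.3 -446.8   63. ]
top handle 0.67 [ 511.5 -363.1   63. ]
top handle 0.59 [ 171.4 -213.7   63. ]
scene handle 0.98 [ 497.5 -362.5   63. ]
scene handle 0.85 [ 775.6 -471.6   63. ]
scene handle 0.6 [ 201.8 -241.6   63. ]
```

View pics/zm.png

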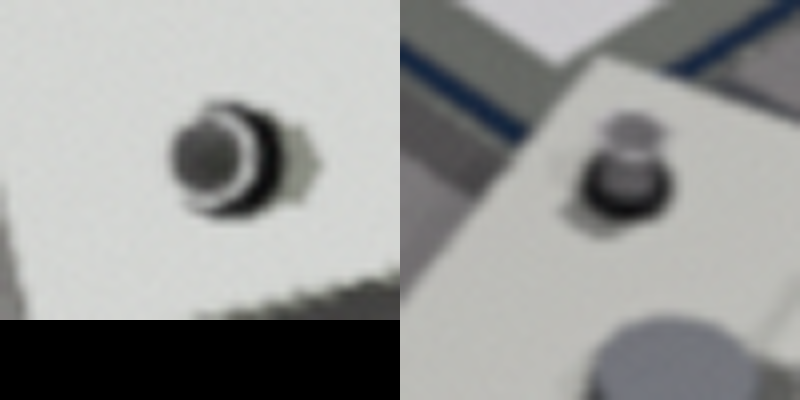

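Run:
```python
from h import *
import pickle
c,d=pickle.load(open('c0.pkl','rb'))
print(onz(c,(235.4,209.2),140).round(1),onz(d,(358.7,150.8),140).round(1))
# joint triangulation
from scipy.optimize import least_squares
f=lambda P:np.r_[proj(c,P)[0]-(235.4,209.2),proj(d,P)[0]-(358.7,150.8)]
r=least_squares(f,[450,270,140]);print(r.x.round(1),r.fun.round(2))
# candidate overlay residual: rim circle projections
for P in([450,271,140],[447,274,140]):
    print(P,proj(c,P).round(1),proj(d,P).round(1))
# tank corners in top zoom0c: far-left(121,197) far-right(300,156) near-right(329,286) near-left(150,328)
k=[onz(c,((u+.5)/2-.5+140,(v+.5)/2-.5+70),105)[:2] for u,v in((121,197),(300,156),(329,286),(150,328))]
k=np.array(k);ctr=k.mean(0);ey=(k[0]-k[1]+k[3]-k[2]);ey/=np.linalg.norm(ey);ex=np.array([ey[1],-ey[0]])
print(k.round(0),ctr.round(1),'mouth',(ctr-45*ex+50*ey).round(1), np.degrees(np.arctan2(ex[1],ex[0])))
s,R=st()
to(R,s['tool_pos'],[[350,750,500],[640,350,480]])
```

```text
[456.  272.8 140. ] [457.8 272.3 140. ]
[456.3 273.4 138.4] [-0.1  -0.1  -0.17  0.02]
[450, 271, 140] [[236.1 211.3]] [[356.7 150. ]]
[447, 274, 140] [[235.  212.5]] [[356.5 149.2]]
[[578. 380.]
 [631. 121.]
 [442.  84.]
 [389. 340.]] [510.2 231.6] mouth [456.1 271.6] 11.5365499886298
t 11.2 q [-1.798  1.202  1.293  0.188 -1.286  1.108  0.088] tcp [-142.4 1221.9  462.8] F [ 0.1 -0.1  0. ] w 85.4
x [-0.089  0.708  0.701] y [0.993 0.117 0.008] z [-0.077  0.696 -0.714]
to [350, 750, 500] [-352.   433.8 -393. ] rows 16.4
to [640, 350, 480] [-675.   674.7 -679.6] rows 28.1
```

Request:
carry_out(
  targets=[
    [[-350,434,-393,5],[-350,434,-393,11],[-350,434,-393,17],[-350,434,-393,23],[-350,434,-393,29],[-350,434,-393,35],[-350,434,-393,41],[-350,434,-393,47],[-350,434,-393,53],[-350,434,-393,59],[-350,434,-393,65],[-350,434,-393,71],[-350,434,-393,77],[-350,434,-393,83],[-350,434,-393,90],[-675,675,-680,90],[-675,675,-680,90],[-675,675,-680,90],[-675,675,-680,90],[-675,675,-680,90]],
  ],
)

```text
t: 12.87
tool_pos: [414.6, 644.3, 490.0]
ee_rot: [-2.366, -0.007, 0.118]
force: [0.3, 0.1, 0.7]
gripper_width: 1.004
```

```bash
python3 -c "
from h import *
s,R=st()
to(R,s['tool_pos'],[[620,350,480],[620,0,480],[560,-250,350],[520,-420,300]])"
```

```text
t 12.87 q [-1.643  0.565  1.273  1.699 -1.367  1.28   0.098] tcp [414.6 644.3 490. ] F [0.3 0.1 0.7] w 85.7
x [0.993 0.118 0.007] y [ 0.089 -0.709 -0.7  ] z [-0.078  0.696 -0.714]
to [620, 350, 480] [ 169.3  233.8 -213.5] rows 8.6
to [620, 0, 480] [ 128.1  481.9 -456.9] rows 16.2
to [560, -250, 350] [  38.2  744.7 -533.3] rows 22.0
to [520, -420, 300] [ -21.9  896.7 -612.7] rows 26.0
```

Request:
carry_out(
  targets=[
    [[170,234,-213,0],[170,234,-213,0],[170,234,-213,0],[170,234,-213,0],[170,234,-213,0],[170,234,-213,0],[170,234,-213,0],[170,234,-213,0],[128,482,-457,0],[128,482,-457,0],[128,482,-457,0],[128,482,-457,0],[128,482,-457,0],[128,482,-457,0],[128,482,-457,0],[128,482,-457,0],[128,482,-457,0],[38,745,-533,0],[38,745,-533,0],[38,745,-533,0]],
  ],
)

```text
t: 14.53
tool_pos: [593.4, -110.2, 421.9]
ee_rot: [-2.366, -0.006, 0.118]
force: [0.0, -0.1, -1.2]
gripper_width: 1.0
```

```bash
python3 -c "
from h import *
s,R=st()
to(R,s['tool_pos'],[[560,-250,350],[500,-390,200]])"
```

```text
t 14.53 q [-0.201  0.686  1.08   1.597 -0.974  1.945  1.105] tcp [ 593.4 -110.2  421.9] F [ 0.  -0.1 -1.2] w 85.4
x [0.993 0.118 0.006] y [ 0.088 -0.709 -0.7  ] z [-0.078  0.696 -0.714]
to [560, -250, 350] [-50.1 146.5 -43.3] rows 3.9
to [500, -390, 200] [-127.   345.4  -28.8] rows 8.9
```

Request:
carry_out(
  targets=[
    [[-50,146,-43,7],[-50,146,-43,14],[-50,146,-43,21],[-50,146,-43,28],[-127,345,-29,35],[-127,345,-29,42],[-127,345,-29,49],[-127,345,-29,56],[-127,345,-29,63],[-127,345,-29,70],[-127,345,-29,77],[-127,345,-29,84],[-127,345,-29,91],[-127,345,-29,98],[-127,345,-29,105],[-127,345,-29,112],[-127,345,-29,119],[-127,345,-29,126],[-127,345,-29,133],[-127,345,-29,140]],
  ],
)

```text
t: 16.2
tool_pos: [500.0, -389.5, 199.1]
ee_rot: [2.497, 0.468, -2.488]
force: [0.5, 0.4, 0.0]
gripper_width: 1.0
```

```bash
python3 -c "
from h import *
s,R=st()
z=R[:,2];h=np.array([500.5,-370,63])
to(R,s['tool_pos'],[h+19*z-120*z, h+19*z-40*z,h+19*z])"
```

```text
t 16.2 q [ 0.232  1.188  1.243  1.516 -1.022  2.056 -0.691] tcp [ 500.  -389.5  199.1] F [0.5 0.4 0. ] w 85.4
x [-0.709 -0.543 -0.451] y [-0.701  0.47   0.536] z [-0.079  0.696 -0.713]
to [ 508.50688566 -440.3352024   135.0406072 ] [ 50.4 -64.2   9.7] rows 2.0
to [ 502.16479801 -384.62415099   77.97874011] [ 50.4 -64.2  89.7] rows 2.9
to [ 498.99375418 -356.76862529   49.44780657] [ 50.4 -64.2 129.7] rows 3.7
```

Request:
carry_out(
  targets=[
    [[50,-64,10,7],[50,-64,10,14],[50,-64,10,21],[50,-64,10,28],[50,-64,10,35],[50,-64,10,40],[50,-64,10,40]],
  ],
  jaw=60,
  force=60,
)

```text
t: 16.78
tool_pos: [508.4, -439.5, 133.7]
ee_rot: [2.364, -0.001, -3.029]
force: [1.0, -0.6, -0.2]
gripper_width: 0.702
```

```bash
python3 -c "
from h import *
s,R=st()
z=R[:,2];h=np.array([500.5,-370,63])
to(R,s['tool_pos'],[h+19*z-120*z, h+19*z-50*z,h+19*z])
c=capture('top');d=capture('scene')
i=cv2.resize(c['pixels'][120:260,360:530,::-1],None,fx=4,fy=4,interpolation=cv2.INTER_CUBIC)
save(d,'s2.png');cv2.imwrite('pics/t2.png',i)"
```

```text
t 16.78 q [ 0.309  1.304  1.232  1.41  -1.105  2.06  -1.387] tcp [ 508.4 -439.5  133.7] F [ 1.  -0.6 -0.2] w 60.0
x [-0.994 -0.113  0.001] y [-0.079  0.708  0.702] z [-0.08   0.697 -0.712]
to [ 508.58717053 -440.42112475  134.94763972] [-0.1  0.2 -1.5] rows 0.0
to [ 502.98220085 -391.61440463   85.08293892] [-0.1  0.2 68.5] rows 1.6
to [ 498.97865109 -356.75246168   49.4652955 ] [-1.000e-01  2.000e-01  1.185e+02] rows 2.8
```

View pics/s2.png

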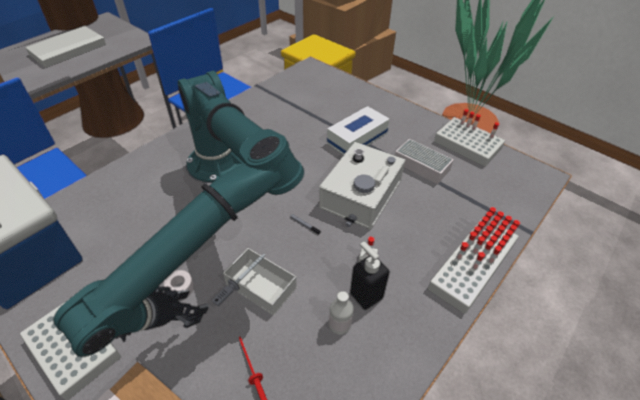

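The scene view shows the gripper at about (180,305), aligned with the handle at about (222,292). Nothing is in the way.

Request:
carry_out(
  targets=[
    [[0,0,30,0],[0,0,55,0],[0,0,75,0],[0,0,90,0],[0,0,90,0]],
  ],
)

```text
t: 17.3
tool_pos: [501.6, -373.6, 67.5]
ee_rot: [2.359, 0.001, -3.024]
force: [0.2, 0.0, -1.3]
gripper_width: 0.704
```

```bash
python3 -c "
from h import *
s,R=st()
z=R[:,2];h=np.array([500.5,-370,63])
to(R,s['tool_pos'],[h+19*z])
c=capture('top');d=capture('scene')
i=cv2.resize(c['pixels'][150:230,390:490,::-1],None,fx=4,fy=4,interpolation=cv2.INTER_CUBIC)
j=cv2.resize(d['pixels'][230:330,150:290,::-1],None,fx=4,fy=4,interpolation=cv2.INTER_CUBIC)
i=cv2.copyMakeBorder(i,0,80,0,0,cv2.BORDER_CONSTANT)
cv2.imwrite('pics/g3.png',cv2.resize(np.hstack([i,j]),None,fx=.83,fy=.83))"
```

```text
t 17.3 q [ 0.218  1.352  1.197  1.568 -1.148  1.968 -1.32 ] tcp [ 501.6 -373.6   67.5] F [ 0.2  0.  -1.3] w 60.1
x [-0.993 -0.117 -0.001] y [-0.084  0.704  0.705] z [-0.082  0.7   -0.709]
to [ 498.94596921 -356.69543062   49.52508175] [ 0.7 -0.6 24.8] rows 0.6
```

View pics/g3.png

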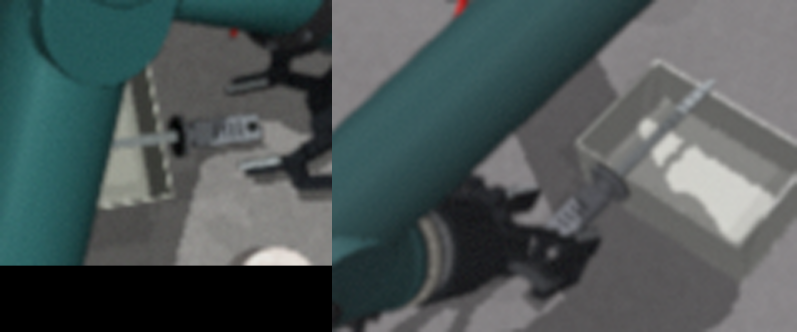

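The views show both fingers straddling the grey handle, and it is centred between them. Advancing and closing.

Request:
carry_out(
  targets=[
    [[1,0,10,0],[1,0,18,0],[1,0,25,0],[1,0,25,0]],
  ],
)

```text
t: 17.73
tool_pos: [498.5, -358.2, 51.3]
ee_rot: [2.362, 0.002, -3.025]
force: [-0.1, 0.6, 0.0]
gripper_width: 0.707
```

Request:
carry_out(
  targets=[
    [[0,0,0,0],[0,0,0,0],[0,0,0,0],[0,0,0,0],[0,0,0,0],[0,0,0,0],[0,0,0,0],[0,0,0,0]],
  ],
  jaw=0,
  force=70,
)

```text
t: 18.4
tool_pos: [498.5, -358.5, 51.5]
ee_rot: [2.363, 0.002, -3.025]
force: [-0.3, -1.2, 1.1]
gripper_width: 0.266
```

```bash
python3 -c "
from h import *
s,R=st();p=s['tool_pos']
to(R,p,[p+[0,0,60],p+[0,-30,160],[520,-380,330]])"
```

```text
t 18.4 q [ 0.197  1.365  1.189  1.605 -1.163  1.944 -1.303] tcp [ 498.5 -358.5   51.5] F [-0.3 -1.2  1.1] w 22.7
x [-0.993 -0.117 -0.002] y [-0.084  0.707  0.702] z [-0.081  0.698 -0.712]
to [ 498.47241481 -358.49777103  111.45759612] [ -0.1  42.1 -42.7] rows 1.4
to [ 498.47241481 -388.49777103  211.45759612] [   3.2   91.2 -134.8] rows 3.9
to [520, -380, 330] [ -19.4  178.7 -215. ] rows 6.7
```

Request:
carry_out(
  targets=[
    [[0,8,-8,0],[0,20,-20,0],[0,42,-43,0],[3,91,-135,0],[3,91,-135,0],[3,91,-135,0],[-20,179,-215,0],[-20,179,-215,0],[-20,179,-215,0],[-20,179,-215,0]],
  ],
)

```text
t: 19.23
tool_pos: [520.7, -381.8, 341.8]
ee_rot: [2.373, 0.012, -3.023]
force: [0.6, -1.0, 1.3]
gripper_width: 0.265
```

```bash
python3 -c "
from h import *
s,R=st();p=s['tool_pos']
c=capture('top');d=capture('scene')
i=cv2.resize(c['pixels'][90:270,340:540,::-1],None,fx=2,fy=2,interpolation=cv2.INTER_CUBIC)
j=cv2.resize(d['pixels'][150:330,100:300,::-1],None,fx=2,fy=2,interpolation=cv2.INTER_CUBIC)
cv2.imwrite('pics/g4.png',np.hstack([i,j]))"
```

```text
t 19.23 q [ 0.261  0.921  1.075  1.398 -0.881  2.064 -1.646] tcp [ 520.7 -381.8  341.8] F [ 0.6 -1.   1.3] w 22.6
x [-0.993 -0.118 -0.012] y [-0.093  0.713  0.695] z [-0.074  0.691 -0.719]
```

View pics/g4.png

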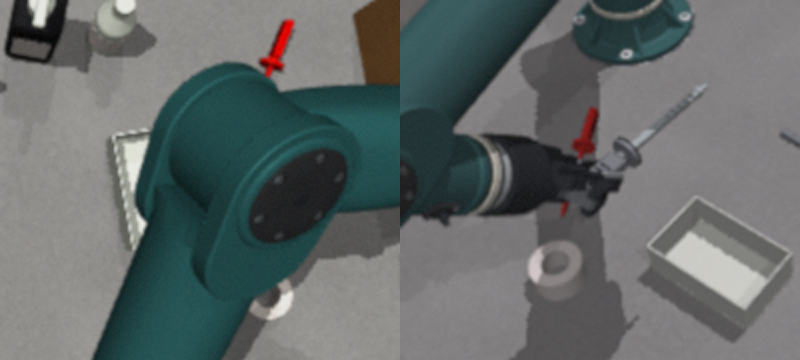

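View pics/g5.png

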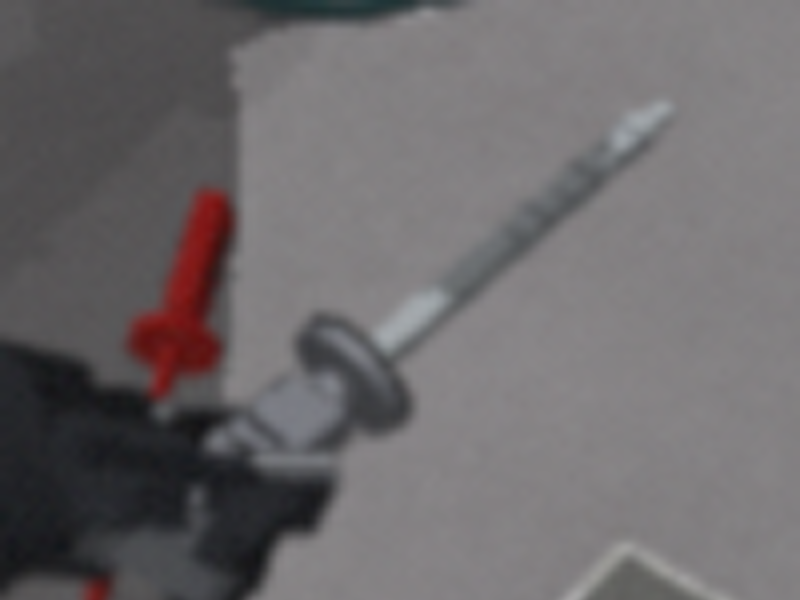

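Crop: tip at about (253.5,192.7) and collar face at about (217.6,223.3) in full-image pixels. It is held firmly, nearly level (about 2° tip-down), and gripped about 8 mm behind the handle's middle. Turning it upright on the way to the tank.

Request:
carry_out(
  targets=[
    [[-55,150,26,-7],[-55,150,26,-14],[-55,150,26,-21],[-55,150,26,-28],[-55,150,26,-35],[-124,323,197,-42],[-124,323,197,-49],[-124,323,197,-56],[-124,323,197,-63],[-124,323,197,-70],[-124,323,197,-77],[-124,323,197,-84],[-124,323,197,-91],[-124,323,197,-98],[-124,323,197,-105],[-124,323,197,-112],[-124,323,197,-119],[-124,323,197,-126],[-124,323,197,-133],[-124,323,197,-140]],
  ],
)

```text
t: 21.05
tool_pos: [598.9, 0.2, 415.9]
ee_rot: [-2.494, 0.466, -0.419]
force: [-0.1, 0.2, -0.2]
gripper_width: 0.265
```

```bash
cat >> h.py <<'E'
VT=Ro.from_rotvec([np.radians(2.5),0,0]).apply([0,.5**.5,.5**.5])
M=np.array([456.5,272.3,140.])
def stick(R,p,off=8):
    v=R@VT;g=p-19*R[:,2];return v,g+(off+169)*v,g+(off+44)*v
E
python3 -c "
from h import *
s,R=st();p=s['tool_pos']
v,t,k=stick(R,p);print(v.round(3),t.round(1))
to(R,p,[[520,150,420],[460,270,340]])"
```

```text
t 21.05 q [-0.144  0.473  0.602  1.683 -0.882  1.616  0.109] tcp [5.989e+02 2.000e-01 4.159e+02] F [-0.1  0.2 -0.2] w 22.7
x [ 0.816 -0.363 -0.449] y [-0.572 -0.619 -0.539] z [-0.082  0.697 -0.713]
[-0.447  0.096 -0.889] [521.3   3.8 272.1]
to [520, 150, 420] [-120.7  -49.8  108. ] rows 4.1
to [460, 270, 340] [-177.3  -46.6  253.5] rows 7.5
```

Request:
carry_out(
  targets=[
    [[-121,-50,108,-7],[-121,-50,108,-14],[-121,-50,108,-21],[-121,-50,108,-28],[-121,-50,108,-35],[-121,-50,108,-40],[-121,-50,108,-40]],
  ],
)

```text
t: 21.63
tool_pos: [517.8, 151.0, 418.3]
ee_rot: [-2.364, 0.002, 0.123]
force: [1.3, -0.6, -0.9]
gripper_width: 0.269
```

```bash
python3 -c "
from h import *
s,R=st();p=s['tool_pos']
v,t,k=stick(R,p);print(v.round(3),t.round(1))
to(R,p,[p+M+[0,0,60]-t,p+M+[0,0,25]-t])"
```

```text
t 21.63 q [-0.319  0.278  0.447  1.915 -0.894  1.354  0.627] tcp [517.8 151.  418.3] F [ 1.3 -0.6 -0.9] w 23.0
x [ 0.992  0.122 -0.002] y [ 0.086 -0.708 -0.701] z [-0.087  0.696 -0.713]
[-0.006  0.035 -0.999] [518.3 144.  254.9]
to [455.93055736 279.3099412  363.34506143] [-45.6 -57.6 133.9] rows 3.7
to [455.93055736 279.3099412  328.34506143] [-45.5 -33.  158.8] rows 4.0
```

Request:
carry_out(
  targets=[
    [[-45,-57,134,0],[-45,-57,134,0],[-45,-57,134,0],[-45,-57,134,0],[-45,-57,134,0],[-45,-57,134,0]],
  ],
)

```text
t: 22.13
tool_pos: [454.5, 279.6, 360.6]
ee_rot: [-2.365, 0.008, 0.124]
force: [0.7, -0.8, -0.7]
gripper_width: 0.265
```

```bash
python3 -c "
from h import *
s,R=st();p=s['tool_pos']
v,t,k=stick(R,p);print(v.round(3),t.round(1))
to(R,p,[p+M+[0,0,25]-t,p+M+[0,0,0]-t])
c=capture('top');d=capture('scene')
print(proj(c,[t,k,M]).round(1).tolist(),proj(d,[t,k,M]).round(1).tolist())
i=cv2.resize(c['pixels'][185:235,200:250,::-1],None,fx=8,fy=8,interpolation=cv2.INTER_CUBIC)
j=cv2.resize(d['pixels'][100:170,325:375,::-1],None,fx=8,fy=8,interpolation=cv2.INTER_CUBIC)
i=cv2.copyMakeBorder(i,0,160,0,0,cv2.BORDER_CONSTANT)
cv2.imwrite('pics/m5.png',np.hstack([i,j]))"
```

```text
t 22.13 q [-0.509  0.248  0.344  2.1   -1.033  1.078  0.594] tcp [454.5 279.6 360.6] F [ 0.7 -0.8 -0.7] w 22.6
x [ 0.992  0.124 -0.008] y [ 0.083 -0.709 -0.7  ] z [-0.092  0.694 -0.714]
[-0.012  0.033 -0.999] [454.1 272.2 197.3]
to [456.92307366 279.64093987 328.33096535] [ 2.7 22.8 22.9] rows 0.8
to [456.92307366 279.64093987 303.33096535] [ 2.9 40.3 40.7] rows 1.4
[[230.7, 209.0], [219.4, 205.9], [235.6, 209.0]] [[359.2, 136.9], [362.1, 105.4], [358.4, 150.6]]
```

View pics/m5.png

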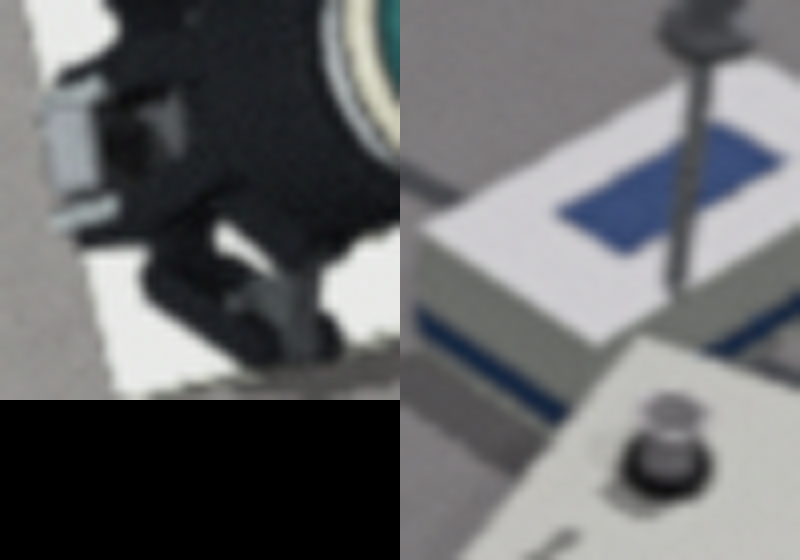

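The scene crop shows the tip at about (359.2,136.5), against a prediction of (359.2,136.9). The mouth is at about (358.7,151), so the model holds. Descending to the mouth.

Request:
carry_out(
  targets=[
    [[2,12,13,0],[2,25,26,0],[2,35,37,0],[2,35,37,0],[2,35,37,0]],
  ],
)

```text
t: 22.65
tool_pos: [460.4, 277.2, 310.8]
ee_rot: [-2.367, 0.005, 0.116]
force: [0.3, 0.3, -0.8]
gripper_width: 0.267
```

```bash
python3 -c "
from h import *
s,R=st();p=s['tool_pos']
v,t,k=stick(R,p);print(v.round(3),t.round(1))
A=M+[-.5,2,0]
to(R,p,[p+A-t+[0,0,z] for z in(-10,-25,-45,-65,-85,-95,-105)])"
```

```text
t 22.65 q [-0.483  0.324  0.331  2.146 -1.112  1.031  0.724] tcp [460.4 277.2 310.8] F [ 0.3  0.3 -0.8] w 22.8
x [ 0.993  0.115 -0.005] y [ 0.079 -0.71  -0.7  ] z [-0.084  0.695 -0.714]
[-0.009  0.032 -0.999] [460.5 269.8 147.5]
to [455.93636737 281.75056986 293.32653671] [-3.9  8.7 16. ] rows 0.4
to [455.93636737 281.75056986 278.32653671] [-3.8 19.2 26.7] rows 0.8
to [455.93636737 281.75056986 258.32653671] [-3.7 33.2 41. ] rows 1.3
to [455.93636737 281.75056986 238.32653671] [-3.6 47.2 55.3] rows 1.7
to [455.93636737 281.75056986 218.32653671] [-3.5 61.1 69.6] rows 2.2
to [455.93636737 281.75056986 208.32653671] [-3.4 68.1 76.7] rows 2.5
to [455.93636737 281.75056986 198.32653671] [-3.4 75.1 83.9] rows 2.7
```

Request:
carry_out(
  targets=[
    [[-4,2,9,0],[-4,2,9,0],[-4,2,9,0],[-4,2,9,0]],
  ],
)

```text
t: 22.98
tool_pos: [456.1, 281.7, 303.6]
ee_rot: [-2.366, 0.004, 0.115]
force: [0.2, 0.5, -0.6]
gripper_width: 0.271
```

```bash
python3 -c "
from h import *
s,R=st();p=s['tool_pos']
v,t,k=stick(R,p);print(v.round(3),t.round(1))
A=M+[-.5,2,0]
to(R,p,[p+A-t+[0,0,z] for z in(0,-10,-20,-30,-40,-50,-60)])"
```

```text
t 22.98 q [-0.487  0.33   0.323  2.161 -1.131  1.015  0.742] tcp [456.1 281.7 303.6] F [ 0.2  0.5 -0.6] w 23.1
x [ 0.993  0.115 -0.004] y [ 0.079 -0.71  -0.7  ] z [-0.083  0.695 -0.714]
[-0.008  0.033 -0.999] [456.3 274.3 140.2]
to [455.80458921 281.67770733 303.32973973] [-0.3  0.1  0.2] rows 0.0
to [455.80458921 281.67770733 293.32973973] [-0.2  7.1  7.3] rows 0.2
to [455.80458921 281.67770733 283.32973973] [-0.2 14.1 14.5] rows 0.5
to [455.80458921 281.67770733 273.32973973] [-0.1 21.1 21.6] rows 0.7
to [455.80458921 281.67770733 263.32973973] [-0.1 28.1 28.8] rows 1.0
to [455.80458921 281.67770733 253.32973973] [-0.1 35.1 35.9] rows 1.2
to [455.80458921 281.67770733 243.32973973] [-0.  42.1 43. ] rows 1.4
```

Request:
carry_out(
  targets=[
    [[0,3,4,0],[0,7,7,0],[0,11,11,0],[0,14,14,0],[0,18,18,0],[0,21,21,0],[0,25,25,0],[0,28,29,0],[0,28,29,0],[0,28,29,0]],
  ],
)

```text
t: 23.82
tool_pos: [455.8, 282.0, 262.9]
ee_rot: [-2.366, 0.005, 0.116]
force: [0.4, 0.3, -1.0]
gripper_width: 0.27
```

```bash
cat > k.py <<'E'
from h import *
s,R=st();p=s['tool_pos']
v,t,k=stick(R,p);print(v.round(3),t.round(1),k.round(1))
A=M+[-.5,2,0];b=p+A-t;b[2]=p[2]
to(R,p,[b+[0,0,z] for z in(0,-20,-40)])
E
python3 k.py
```

```text
t 23.82 q [-0.467  0.396  0.304  2.195 -1.203  0.982  0.854] tcp [455.8 282.  262.9] F [ 0.4  0.3 -1. ] w 23.0
x [ 0.993  0.115 -0.005] y [ 0.079 -0.71  -0.7  ] z [-0.084  0.695 -0.714]
[-0.008  0.033 -0.999] [455.9 274.6  99.5] [457.  270.5 224.5]
to [455.89959265 281.71223102 262.86360971] [ 0.1  0.2 -0.2] rows 0.0
to [455.89959265 281.71223102 242.86360971] [ 0.1 14.2 14.1] rows 0.5
to [455.89959265 281.71223102 222.86360971] [ 0.2 28.2 28.3] rows 1.0
```

Request:
carry_out(
  targets=[
    [[0,4,4,0],[0,8,8,0],[0,12,12,0],[0,16,16,0],[0,20,20,0],[0,24,24,0],[0,28,28,0],[0,32,32,0],[0,36,36,0],[0,40,40,0],[0,44,44,0],[0,44,44,0]],
  ],
)

```text
t: 24.82
tool_pos: [455.3, 281.2, 199.4]
ee_rot: [-2.367, 0.006, 0.115]
force: [0.2, 0.6, -0.5]
gripper_width: 0.267
```

```bash
python3 k.py
```

```text
t 24.82 q [-0.433  0.508  0.269  2.238 -1.322  0.943  1.035] tcp [455.3 281.2 199.4] F [ 0.2  0.6 -0.5] w 22.8
x [ 0.993  0.115 -0.006] y [ 0.078 -0.711 -0.699] z [-0.085  0.694 -0.715]
[-0.01   0.032 -0.999] [455.2 273.6  36.1] [456.4 269.7 161. ]
to [456.14201634 281.86841757 199.39279343] [ 0.9 -0.4  0.4] rows 0.0
to [456.14201634 281.86841757 179.39279343] [ 1.  13.6 14.7] rows 0.5
to [456.14201634 281.86841757 159.39279343] [ 1.1 27.6 29. ] rows 1.0
```

Request:
carry_out(
  targets=[
    [[1,3,3,0],[1,5,6,0],[1,8,8,0],[1,10,11,0],[1,10,11,0]],
  ],
)

```text
t: 25.23
tool_pos: [455.9, 281.7, 183.8]
ee_rot: [-2.368, 0.007, 0.115]
force: [-0.3, 0.1, -1.0]
gripper_width: 0.271
```

Request:
carry_out(
  targets=[
    [[0,1,1,0],[0,2,2,0],[0,3,3,0]],
  ],
)

```text
t: 25.48
tool_pos: [455.9, 281.8, 179.6]
ee_rot: [-2.367, 0.007, 0.115]
force: [-0.0, -0.3, -0.4]
gripper_width: 0.265
```

```bash
python3 k.py
```

```text
t 25.48 q [-0.423  0.546  0.258  2.246 -1.36   0.933  1.089] tcp [455.9 281.8 179.6] F [-0.  -0.3 -0.4] w 22.7
x [ 0.993  0.115 -0.007] y [ 0.077 -0.711 -0.699] z [-0.085  0.694 -0.715]
[-0.011  0.031 -0.999] [455.6 274.1  16.3] [456.9 270.2 141.2]
to [456.26868713 281.93155927 179.56859036] [ 0.4 -0.1  0.1] rows 0.0
to [456.26868713 281.93155927 159.56859036] [ 0.6 13.9 14.4] rows 0.5
to [456.26868713 281.93155927 139.56859036] [ 0.7 27.9 28.7] rows 1.0
```

Very close now. Small 1.4 mm steps, watching the force.

Request:
carry_out(
  targets=[
    [[0,1,1,0],[0,1,1,0]],
  ],
)

```text
t: 25.65
tool_pos: [455.8, 281.7, 178.0]
ee_rot: [-2.368, 0.007, 0.115]
force: [0.0, 0.3, -1.7]
gripper_width: 0.27
```

Request:
carry_out(
  targets=[
    [[0,1,1,0],[0,1,1,0]],
  ],
)

```text
t: 25.82
tool_pos: [455.8, 281.6, 176.3]
ee_rot: [-2.368, 0.007, 0.115]
force: [-0.3, -0.6, -1.6]
gripper_width: 0.267
```

Request:
carry_out(
  targets=[
    [[0,1,1,0],[0,1,1,0]],
  ],
)

```text
t: 25.98
tool_pos: [455.7, 281.6, 174.7]
ee_rot: [-2.368, 0.008, 0.115]
force: [-0.3, -0.1, -1.4]
gripper_width: 0.269
```

Request:
carry_out(
  targets=[
    [[0,1,1,0],[0,1,1,0]],
  ],
)

```text
t: 26.15
tool_pos: [455.6, 281.5, 173.1]
ee_rot: [-2.368, 0.008, 0.115]
force: [-0.2, 0.5, -0.9]
gripper_width: 0.266
```

Request:
carry_out(
  targets=[
    [[0,1,1,0],[0,1,1,0]],
  ],
)

```text
t: 26.32
tool_pos: [455.7, 281.6, 172.2]
ee_rot: [-2.366, 0.008, 0.115]
force: [-0.2, -0.8, 2.8]
gripper_width: 0.269
```

Request:
carry_out(
  targets=[
    [[0,1,1,0],[0,1,1,0]],
  ],
)

```text
t: 26.48
tool_pos: [455.7, 281.5, 172.1]
ee_rot: [-2.363, 0.007, 0.115]
force: [-1.8, -3.7, 7.5]
gripper_width: 0.265
```

Run:
```python
from h import *
s,R=st();d=capture('scene')
i=cv2.resize(d['pixels'][115:185,320:400,::-1],None,fx=8,fy=8,interpolation=cv2.INTER_CUBIC)
cv2.imwrite('pics/m6.png',i)
```

```text
t 26.48 q [-0.418  0.562  0.254  2.25  -1.378  0.934  1.115] tcp [455.7 281.5 172.1] F [-1.8 -3.7  7.5] w 22.7
x [ 0.993  0.115 -0.007] y [ 0.077 -0.708 -0.702] z [-0.086  0.697 -0.712]
```

View pics/m6.png

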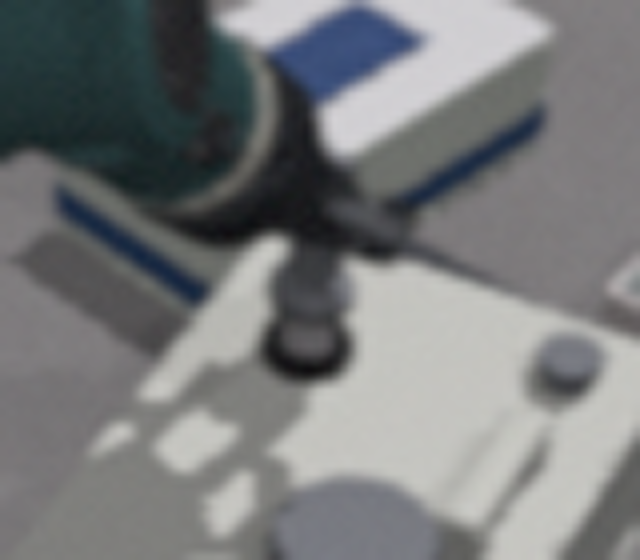

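The crop shows the collar sitting on the tube's rim at about (310,300). Descent stopped at z = 172.1 with Fz rising to 7.5 N, so it is seated. Holding briefly, then drawing out.

Request:
carry_out(
  targets=[
    [[0,0.5,0.5,0],[0,0.5,0.5,0],[0,0.5,0.5,0],[0,0.5,0.5,0]],
  ],
)

```text
t: 26.87
tool_pos: [455.7, 281.5, 172.2]
ee_rot: [-2.362, 0.007, 0.115]
force: [-0.7, -3.4, 7.0]
gripper_width: 0.27
```

Request:
carry_out(
  targets=[
    [[0,-4,-4,0],[0,-8,-8,0],[0,-14,-14,0],[0,-20,-20,0],[0,-26,-26,0],[0,-32,-32,0],[0,-38,-38,0],[0,-44,-45,0],[0,-50,-51,0],[0,-56,-57,0],[0,-56,-57,0]],
  ],
)

```text
t: 27.78
tool_pos: [457.0, 281.6, 254.1]
ee_rot: [-2.361, 0.004, 0.115]
force: [0.2, -0.5, -0.0]
gripper_width: 0.266
```

```bash
python3 k.py
```

```text
t 27.78 q [-0.457  0.414  0.298  2.201 -1.223  0.981  0.886] tcp [457.  281.6 254.1] F [ 0.2 -0.5 -0. ] w 22.7
x [ 0.993  0.115 -0.004] y [ 0.079 -0.706 -0.704] z [-0.083  0.699 -0.71 ]
[-0.008  0.038 -0.999] [457.1 275.1  90.7] [458.2 270.3 215.6]
to [455.883184   280.80700321 254.06491237] [-1.2  0.5 -0.5] rows 0.0
to [455.883184   280.80700321 234.06491237] [-1.1 14.5 13.8] rows 0.5
to [455.883184   280.80700321 214.06491237] [-1.1 28.6 28. ] rows 1.0
```

Request:
carry_out(
  targets=[
    [[-1,-7,-7,0],[-1,-14,-14,0],[-1,-21,-21,0],[-1,-28,-28,0],[-1,-35,-36,0],[-1,-42,-43,0],[-1,-50,-50,0],[-1,-58,-58,0],[-1,-75,-75,0],[-1,-95,-95,0],[-1,-115,-115,0],[-1,-115,-115,0]],
  ],
)

```text
t: 28.78
tool_pos: [458.9, 282.8, 422.5]
ee_rot: [-2.357, -0.005, 0.114]
force: [0.9, 0.4, -0.3]
gripper_width: 0.27
```

```bash
python3 -c "
from h import *
s,R=st();p=s['tool_pos']
print(stick(R,p))
to(R,p,[[520,150,420],[600,0,420],[560,-250,400],[520,-380,335]])"
```

```text
t 28.78 q [-0.532  0.174  0.354  2.027 -0.97   1.128  0.455] tcp [458.9 282.8 422.5] F [ 0.9  0.4 -0.3] w 23.1
x [0.993 0.114 0.005] y [ 0.084 -0.703 -0.706] z [-0.077  0.702 -0.708]
(array([ 3.10338498e-04,  4.28539612e-02, -9.99081299e-01]), array([460.36987977, 277.03424471, 259.07751418]), array([460.33108746, 271.67749956, 383.96267654]))
to [520, 150, 420] [ 45.6 100.2 -96.2] rows 3.5
to [600, 0, 420] [ 107.9  212.4 -207.7] rows 7.6
to [560, -250, 400] [  39.5  398.9 -366. ] rows 13.0
to [520, -380, 335] [ -15.4  532.8 -408.2] rows 16.1
```

Request:
carry_out(
  targets=[
    [[46,100,-96,0],[46,100,-96,0],[46,100,-96,0],[108,212,-208,5],[108,212,-208,12],[108,212,-208,19],[108,212,-208,26],[108,212,-208,33],[40,399,-366,40],[40,399,-366,47],[40,399,-366,54],[40,399,-366,61],[40,399,-366,68],[40,399,-366,75],[40,399,-366,82],[-15,533,-408,89],[-15,533,-408,96],[-15,533,-408,103],[-15,533,-408,110],[-15,533,-408,117]],
  ],
)

```text
t: 30.45
tool_pos: [516.6, -384.5, 329.9]
ee_rot: [2.71, 0.677, -2.097]
force: [-0.8, 0.1, -0.1]
gripper_width: 0.266
```

```bash
python3 -c "
from h import *
s,R=st();p=s['tool_pos']
print(stick(R,p))
to(R,p,[[525,-400,300],[528,-425,260]])"
```

```text
t 30.45 q [ 0.315  0.878  0.937  1.404 -0.829  1.998 -0.623] tcp [ 516.6 -384.5  329.9] F [-0.8  0.1 -0.1] w 22.7
x [-0.391 -0.674 -0.627] y [-0.917  0.229  0.326] z [-0.076  0.702 -0.708]
(array([-0.6757232 ,  0.67269857, -0.30145447]), array([ 398.41123288, -278.8157798 ,  289.95433593]), array([ 482.8766323 , -362.90310096,  327.63614484]))
to [525, -400, 300] [ 25.8 -21.    9.6] rows 0.8
to [528, -425, 260] [ 66.6 -42.5  20.2] rows 2.0
```

Request:
carry_out(
  targets=[
    [[67,-42,20,7],[67,-42,20,14],[67,-42,20,21],[67,-42,20,28],[67,-42,20,35],[67,-42,20,42],[67,-42,20,49],[67,-42,20,56],[67,-42,20,63],[67,-42,20,63],[67,-42,20,63]],
  ],
)

```text
t: 31.37
tool_pos: [527.4, -425.0, 258.9]
ee_rot: [2.356, -0.005, -3.037]
force: [-0.3, -0.6, -1.0]
gripper_width: 0.269
```

```bash
python3 -c "
from h import *
s,R=st();p=s['tool_pos']
print(stick(R,p,2))
c=capture('top');d=capture('scene')
for a in(-5,0,2.5,5):
  v=R@Ro.from_rotvec([np.radians(a),0,0]).apply([0,.5**.5,.5**.5]);g=p-19*R[:,2]
  print(a,np.degrees(np.arcsin(v[2])).round(1),proj(d,[g+175*v,g+50*v]).round(1).tolist())
print('pan ctr at 60',proj(d,[525,-263,60]))
cv2.imwrite('pics/f.png',cv2.resize(d['pixels'][190:310,150:310,::-1],None,fx=5,fy=5,interpolation=cv2.INTER_CUBIC))"
```

```text
t 31.37 q [ 0.33   1.058  1.065  1.35  -0.945  2.047 -1.6  ] tcp [ 527.4 -425.   258.9] F [-0.3 -0.6 -1. ] w 23.0
x [-0.995 -0.104  0.005] y [-0.07   0.704  0.707] z [-0.077  0.703 -0.707]
(array([-0.10411135,  0.99361044, -0.04357888]), array([ 511.04747716, -268.43415389,  264.88147777]), array([ 524.06139534, -392.63545906,  270.32883747]))
-5 5.0 [[244.4, 219.6], [207.5, 256.5]]
0 0.0 [[245.3, 223.5], [207.9, 257.6]]
2.5 -2.5 [[245.6, 225.6], [208.1, 258.2]]
5 -5.0 [[245.8, 227.7], [208.2, 258.8]]
pan ctr at 60 [[257.9283047  275.09348451]]
```

View pics/f.png

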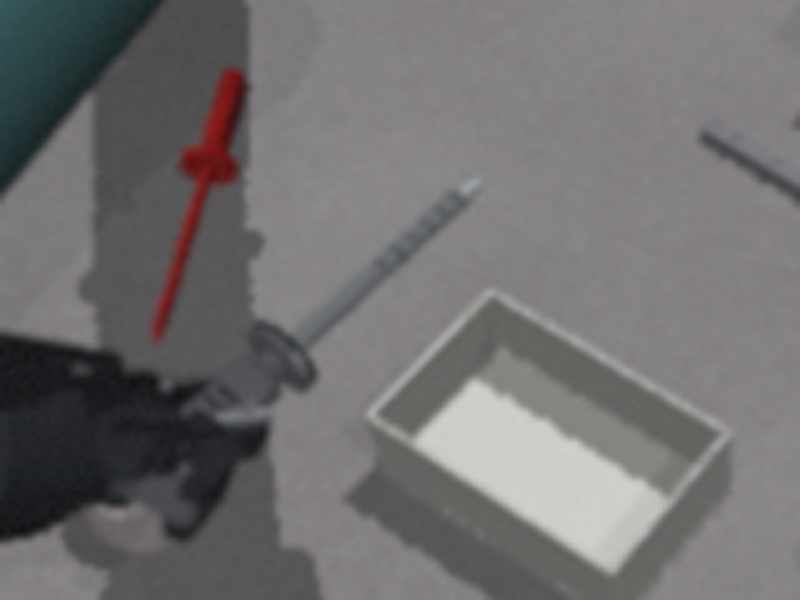

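The last view shows the steel dipstick held level: tip at about (246,226) and collar about (210,259) in full-image pixels. By the model, that puts the tip near (511,-267,265), over the pan, which is undisturbed.

```bash
python3 -c "
from h import *
s,R=st();print(np.abs(s['joint_vel']).max().round(4))
d=capture('scene')
for q in('reagent','marker','lone_tube','label_roll','swab_box','glove_box','sanitiser'):
    for m in nets.mark_of('scene',q)[:1]: print(q,round(m['p'],2),np.round(m['centre']),np.round(onz(d,m['centre'],0)))
print(ticket.job_done())"
```

```text
t 31.47 q [ 0.33   1.057  1.065  1.35  -0.945  2.047 -1.601] tcp [ 527.3 -425.2  259.5] F [ 0.   0.3 -0.8] w 22.7
x [-0.995 -0.103  0.005] y [-0.07   0.704  0.707] z [-0.076  0.703 -0.707]
0.0115
reagent 0.77 [337. 323.] [ 764. -200.    0.]
marker 0.59 [302. 223.] [450.  -6.   0.]
label_roll 0.62 [204. 260.] [ 331. -313.    0.]
swab_box 0.81 [424. 165.] [598. 516.   0.]
glove_box 0.7 [355. 136.] [292. 478.   0.]
sanitiser 0.58 [367. 300.] [782. -89.   0.]
the job is handed in; nothing more can be done
None
```

I put the steel dipstick down the dip tube until its collar rested on the rim and drew it right out. I finished holding it level over the drip pan, then handed the job in at about 32 s of the 72 s allowed. No verdict is reported.

**How the tilt was made:** move rows cannot tilt the tool. I pushed against the arm's outer reach limit in single-row calls until the fingers leaned 45° towards the tip. From there a half turn about the tool axis took the stick between level and upright.

**Dip:** contact came at about 7.5 N, well under 30 N. The descent stopped there, and the picture showed the collar on the rim. Withdrawal was free of force.

**Final pose:** the stick is level to within about 3° and gripped at 70 N. The tip is near (511, -267, 265), over the pan and about 200 mm above its rim. The arm was essentially still.

**Checks that disagreed or were incomplete:**
- **Grip position:** the stop came about 6 mm lower than my estimate, so the grip offset, and with it the quoted tip position, may be a few millimetres out.
- **Label roll:** its last detection was about 100 mm from its starting place. The gripper largely hid it from that camera, no contact force was felt there, and I take it as a false detection. It was not confirmed.
- **Lone tube:** it was not detected in the last check; the arm passed high above it.
- **Other bystanders:** the other five agreed with their starting places to within about 20 mm, which is the network's own scatter.

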